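Tap the locking wedge of a screen clamp tight

ROBOT

A 6-joint arm with a two-finger parallel gripper is mounted at the origin on the work surface. World frame = base frame: x ahead of the robot, y to its left, z up, the work surface at z = 0. Lengths are in mm, angles in rad, forces in N, time in s.
With the tool pointing down it reaches from about 350 to 775 mm from the base axis. Payload 7.3 kg.
Tool frame: the origin (TCP) lies midway between the tips of the shut fingers; the grasp point (between the pads) lies 19 mm behind it; z points along the fingers, y is the line along which they close (so a half turn about z gives the same grasp; the last joint's range is limited). The gripper opens to 92 mm and grips with 3 to 60 N. Pads are 19 mm wide; open, the fingers measure 130 mm over their backs; the gripper's body (75 mm by 190 mm) begins 47 mm behind the grasp point.
Start: joints at [0.999, 0.342, 1.524, -0, 1.275, -0.146], TCP at [216.839, 478.148, 226.741] pointing down, gripper open.
Joint ranges: [-2.53, 2.53], [-0.77, 2.02], [0.04, 2.7], [-1, 4.14], [0.28, 2.66], [-3.11, 3.11]. Speed limits (rad/s): [2.57, 2.57, 3.14, 3.14, 3.14, 3.14].

INTERFACE

Orientations are given as [roll, pitch, yaw] about the fixed x, y, z axes, in that order (R = Rz(yaw) Ry(pitch) Rx(roll)).
In Python, from plant import get_obs, capture, camera_model, close_job, search_frame, regions_of, pinpoint gives the robot as it stands. The module is installed in compiled form; this text tells all that it offers.
- The arm moves only by the shell command python3 -m pendant 'ROWS'. ROWS is JSON, one flat list of numbers, 7 for each row, row after row: the shift along the tool's x, y, z in units of 30 mm (1.0 is 30 mm), then the turn, a rotation vector about the tool's x, y, z in units of 4 degrees (1.0 is 4 degrees), then the closure, from -1 (fully open) to 1 (shut), so that 0 is half open. In form: [dx, dy, dz, wx, wy, wz, gripper, dx, dy, dz, wx, wy, wz, gripper, ...]. A call has 1 to 12 rows; each row shifts and turns the commanded pose from where the row before left it, along the tool's axes as they then stand; what a row does not reach is not made up. A row lasts 1/10 s, in which the tool goes at most 50 mm and 8.59 degrees, less where a joint would pass 70% of its speed; a pose out of reach is approached as far as the arm can. A call with a number of a shift or a turn outside -1 to 1 is refused whole. A call with a gripper value outside its range is refused whole. The fingers move at their own pace and stop on an object; the grip force is fixed at half the most. Time passes only in rows, so rows that do not move let the fingers close. It gives the time, the measured TCP pose, the force, the opening and the grip force at its end, in the units of the state.
- get_obs(): the state, without advancing time (a new reading comes with each control period).
- capture(name): name is "side" or "top"; returns the picture (384x512x3 uint8, red, green, blue); there is no depth.
- camera_model(name): a dict with "fov_y" (degrees; the focal length in pixels is half the picture's height over the tangent of half this angle, whatever the lens; pixels are square), "cx", "cy" (the principal point, pixels), "pose" (4x4, takes a point from camera to world coordinates). Camera axes: x right, y up, looking along -z (the intrinsics and any distortion apply to the point x, -y, -z); pixel columns grow to the right and rows downward; lengths in mm; the calibration is good to about 2 mm. A picture is of the moment at which its call begins. camera_model takes no time and is no camera call.
- close_job(): hands the job in; it is judged then, once.
Trained networks look in the newest picture that a camera, given by its name, has taken for a name from the list of things; names that differ only in an ending like _2 or _b are one class to them, and where a whole thing is asked for, a point or a joint stands for the part that bears it (a point fixed in the world has none). Each returns a list of dicts, best first, with "score" (0 to 1); they miss things now and then, are a little off and sometimes report something else, mostly with a low value. They report only what shows in the picture. A call takes as long as a camera call. They do not tell look-alikes from the thing itself.
- search_frame(camera, thing): "location" ([column, row] in pixels, amid what is visible of it).
- regions_of(camera, thing): "pixels" (384x512 bool, what is visible of it) and "location" ([column, row] in pixels, amid what is visible of it).
- pinpoint(camera, thing): "location" ([column, row] in pixels: a listed point, or the origin of a listed thing).
The state is a dict: "time": time; "joint_positions": joint angles; "dq": joint speeds; "tau": joint torques, N m; "tool_pos": TCP position; "tcp_rot": TCP orientation; "contact_force": force on the tool from outside, world axes, zero at the start; "moment": the same for the moment, N m; "grip_width": finger opening in mm; "finger_force": force on a finger pad.
Only numpy, scipy, OpenCV 4.12 (cv2) and the standard library are available. Lean on these libraries where they do the work, as an engineer would, in place of code of your own. Each camera call takes 0.05 s, during which the arm holds its last target. There are 200 camera calls.

TASK

The screen in the clamp is loose. Pick the mallet up from its mat and, with several separate light taps on the thick end of the wedge, drive the wedge into the clamp until it stops advancing and sits tight, with the clamp bar pressed home against the screen; then lay the mallet flat back on its mat. Tap lightly (a blow above about 40 N damages the screen), never drive it home in a single stroke, touch the wedge with nothing but the mallet, and leave everything else where it stands.

Things in the scene. Friction and masses are not known exactly. Their poses are not given: they have to be found in the camera images.
- mallet_grip (a point): Where to grip the mallet: centre of its wooden handle, 55 mm from the head's axis, about 17 mm above the mat's top while it lies (handle end drooping by 2 degrees). x runs along the handle towards the head, y along the head (striking faces look to +y and -y), z up. The handle is a bar 22 mm wide (y) and 26 mm high, from x = -110 mm to the head
- mallet_head (a point): Centre of the mallet's head, 55 mm along +x from mallet_grip, same axes. The head is a steel block 36 x 44 x 36 mm high with white round faces 35 mm in diameter; the flat striking faces lie 41 mm from this point along +y and -y
- mallet: The mallet as a whole, about 0.28 kg; origin 18 mm below mallet_grip, same axes. Gripped across y with about 60 N it withstands some 20 N at a striking face before it twists in the fingers
- mat: Flat black rubber mat, 230 (x) x 150 (y) x 3 mm, fixed to the bench; origin under its centre. The mallet must end lying flat on it, its grip point within 60 mm of the mat's centre
- frame: Screen clamp fixed to the bench: base plate 8 mm thick (x -45 to 200, y -90 to 65 mm in its frame), nothing on it above 53 mm. The wedge lies near x = 17 mm, thick end over a narrow sill (8 mm high, x -17 to 29, y 65 to 150 mm), and is driven along the frame's -y between a fixed cheek (-x side) and the bar. The cheek is set anew each time: how far the wedge goes in varies by 20 mm
- bar: Dark steel clamp bar between wedge and screen; slides along the frame's x. Its origin is at x = 40 mm in the frame when slack, 43 mm when home against the screen (a hard stop). A spring holds it back with 2 N, 5 N when home. It must end home with the wedge jammed against it by more than 8 N
- wedge: Loose bright steel wedge on edge, 120 mm long, 40 mm high, 34 mm thick at one end and 14 at the other; origin under the middle of the thick end, thin end to its -y. It needs 20 to 60 mm of travel: under 3 N at first, up to 6 N while it pushes the bar, then it jams and the force climbs within millimetres. After a tap of 12 to 25 N it stays tight (self-locking)
- wedge_butt (a point): Centre of the wedge's thick-end face, the place to tap, 20 mm above the wedge's underside, 28 mm above the bench; the face (34 mm wide, 40 mm high) looks along the wedge's +y
- cup: Steel measuring mug 84 mm wide, 85 mm high; leave alone
- tin: Aluminium sample tin 60 mm wide, 75 mm high; leave alone
- jar: Amber jar 68 mm wide, 100 mm high; leave alone
- brush: Hand brush 200 mm long; leave alone
- shim: Flat steel shim 100 x 25 x 8 mm; leave alone
- sieve: Small steel sieve ring, 100 mm wide, 25 mm high; leave alone
There are look-alikes about, which are no part of the job. What is shaped like the wedge but green is not meant.

How it is judged (in metres and radians):
On the way, in this order (a step that is already met when the one before it is completed fails the run):
1. the mallet is lifted off its mat (height (world z) of mallet_grip above 0.05 m), for 0.1 s.
2. the mallet taps the wedge a first time (contact force between mallet and wedge above 1 N).
3. the mallet comes off the wedge again before the wedge is tight (contact force between mallet and wedge below 0.1 N), for 0.15 s.
4. further taps have made the wedge tight: bar home, wedge jammed against it, mallet clear of it (x of bar in the frame of frame above 0.0425 m and contact force between wedge and bar above 8 N and contact force between mallet and wedge below 0.1 N), for 0.3 s.
At the end, for the whole second after the job is handed in: the bar is home (within 0.5 mm of its stop) and the wedge, standing upright and still, is jammed against it with more than 8 N; the mallet lies flat and at rest on its mat, grip point within 60 mm of the mat's centre (x of bar in the frame of frame above 0.0425 m and contact force between wedge and bar above 8 N and angle between wedge's own z axis and vertical below 0.1 rad and linear speed of wedge below 0.005 m/s and horizontal distance between mallet_grip and mat below 0.06 m and height (world z) of mallet_grip below 0.027 m and angle between mallet's own z axis and vertical below 0.15 rad and linear speed of mallet below 0.01 m/s); the robot touches nothing.
It fails at once if the mallet strikes or presses the wedge with more than 40 N (contact force between mallet and wedge above 40 N).
It fails at once if the gripper or arm touches the wedge (contact force between any of the fingers, the arm and wedge above 0.5 N).
It fails at once if a bystander is moved by more than 20 mm (distance of any of cup, tin, jar, brush, shim, sieve from where it was at the start of the episode above 0.02 m).
It also fails if it takes over 61 s, if anything falls off the work surface, if the arm or the gripper's body presses on something with over 40 N, if the wrist force passes 120 N, or if a joint passes its speed limit or range.

## Working session

There is one attempt and no reset: what is moved stays moved. The work goes in short steps, Python scripts to look and compute and a shell command to move; the robot and the scene stay as the last step left them, time stands still between calls to the robot, and variables do not carry over. Pictures are saved under pics/ and viewed, at most 10 in all, crops included, and the job is handed in when it is done.

```bash
mkdir -p pics
python3 - <<'E'
from plant import *
import cv2,numpy as np
for n in("side","top"):
    im=capture(n); cv2.imwrite(f"pics/{n}0.png",im[:,:,::-1]); print(n,camera_model(n))
    for t in("mallet_grip","mallet_head","mat","wedge_butt","wedge","frame","bar"):
        print(n,t,[(np.round(d["location"]).tolist(),round(d["score"],2)) for d in pinpoint(n,t)[:4]])
o=get_obs();print(o["time"],o["tool_pos"],o["tcp_rot"],o["contact_force"])
E
```

```text
side {'fov_y': 55.369404893770216, 'cx': 263.0872662291211, 'cy': 190.54402801683102, 'pose': array([[ 7.71879421e-01,  3.65398564e-01, -5.20274975e-01,
         4.59013675e+01],
       [-6.35734446e-01,  4.52127831e-01, -6.25637387e-01,
        -5.85460133e+02],
       [ 6.62379302e-03,  8.13673346e-01,  5.81284621e-01,
         6.39336999e+02],
       [ 0.00000000e+00,  0.00000000e+00,  0.00000000e+00,
         1.00000000e+00]])}
side mallet_grip [([187.0, 182.0], 0.89)]
side mallet_head [([201.0, 177.0], 0.62), ([386.0, 297.0], 0.61), ([187.0, 147.0], 0.48)]
side mat [([182.0, 186.0], 0.77)]
side wedge_butt [([401.0, 227.0], 0.7)]
side wedge [([407.0, 230.0], 0.92), ([272.0, 208.0], 0.89)]
side frame [([297.0, 239.0], 0.57)]
side bar [([310.0, 231.0], 0.84), ([269.0, 168.0], 0.74)]
top {'fov_y': 50.752390513751934, 'cx': 256.6739124973746, 'cy': 187.3790249449975, 'pose': array([[ 5.44111581e-03,  9.82824785e-01, -1.84460934e-01,
         3.77535267e+02],
       [-9.99982669e-01,  5.76254567e-03,  1.20649506e-03,
         3.13895991e+01],
       [ 2.24873781e-03,  1.84451173e-01,  9.82839106e-01,
         1.06002691e+03],
       [ 0.00000000e+00,  0.00000000e+00,  0.00000000e+00,
         1.00000000e+00]])}
top mallet_grip [([165.0, 239.0], 0.96)]
top mallet_head [([168.0, 218.0], 0.62)]
top mat [([163.0, 235.0], 0.7), ([169.0, 214.0], 0.15)]
top wedge_butt [([258.0, 185.0], 0.9), ([363.0, 113.0], 0.86)]
top wedge [([364.0, 118.0], 0.59)]
top frame [([309.0, 194.0], 0.82)]
top bar [([310.0, 177.0], 0.64)]
0.8 [216.83601638 478.16444356 226.73050984] [ 3.14150270e+00 -8.82113552e-06  2.71578069e+00] [-0.17837698 -0.23289046 -0.68199916]
```

View pics/top0.png

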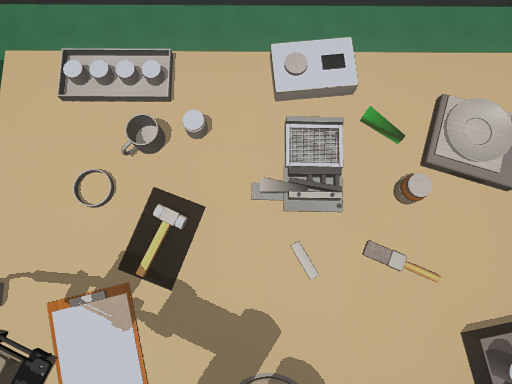

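View pics/side0.png

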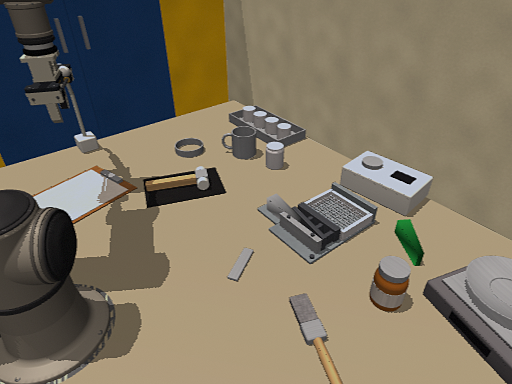

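The top view shows the mallet on the black mat, head at (170,216) and handle end at (142,274). The bright wedge lies in the clamp, butt at about (261,185). Candidates for the wedge are the bright one at (261,185), the green one at (383,125), which is the decoy, and the shim at (305,260). Candidates for the mallet are the mallet at (155,245) and the brush at (400,260). I choose the bright wedge and the mallet, and will check both in a crop.

```bash
cat > h.py <<'E'
from plant import *
import cv2,numpy as np
def ray(n,p):
    c=camera_model(n);f=192/np.tan(np.radians(c["fov_y"]/2));P=c["pose"]
    d=P[:3,:3]@np.array([(p[0]-c["cx"])/f,-(p[1]-c["cy"])/f,-1]);return P[:3,3],d
def at(n,p,z):
    o,d=ray(n,p);return (o+d*(z-o[2])/d[2])
def tri(a,b):
    (o1,d1),(o2,d2)=ray("top",a),ray("side",b)
    s=np.linalg.lstsq(np.c_[d1,-d2],o2-o1,rcond=None)[0]
    p,q=o1+s[0]*d1,o2+s[1]*d2;return (p+q)/2,np.linalg.norm(p-q)
def proj(n,X):
    c=camera_model(n);f=192/np.tan(np.radians(c["fov_y"]/2));P=c["pose"]
    v=P[:3,:3].T@(np.array(X,float)-P[:3,3]);return np.array([c["cx"]+f*v[0]/-v[2],c["cy"]-f*v[1]/-v[2]])
E
python3 - <<'E'
from h import *
np.set_printoptions(precision=1,suppress=True)
L={}
for n in("side","top"):
    im=capture(n)
    for t in("mallet_grip","mallet_head","wedge_butt","mat","frame","bar"):
        r=pinpoint(n,t); L[n,t]=[d["location"] for d in r if d["score"]>.4]
        print(n,t,[(np.array(d["location"]),round(d["score"],2)) for d in r[:3]])
    for t,z in(("mat",3),("mallet",17),("wedge",48)):
        for d in regions_of(n,t)[:2]:
            m=d["pixels"].astype(np.uint8);c=max(cv2.findContours(m,0,2)[0],key=cv2.contourArea)
            b=cv2.boxPoints(cv2.minAreaRect(c));print(n,t,round(d["score"],2),m.sum(),"box",[at(n,p,z)[:2] for p in b])
    if n=="top":
        a=cv2.resize(im[175:295,110:210],None,fx=4,fy=4,interpolation=2);b=cv2.resize(im[115:215,245:350],None,fx=3.8,fy=4.8,interpolation=2)
        b=cv2.resize(b,(399,480));cv2.imwrite("pics/crop1.png",np.hstack([a,b])[:,:,::-1])
Z=dict(mallet_grip=17,mallet_head=19,wedge_butt=28,mat=0,frame=0,bar=8)
for t in Z:
    for n in("side","top"):
        for p in L[n,t]: print(t,n,at(n,p,Z[t]))
E
```

```text
side mallet_grip [(array([183.4, 181.7]), 0.61)]
side mallet_head [(array([201.8, 175.2]), 0.97)]
side wedge_butt [(array([269.5, 200.6]), 0.69), (array([398.8, 227.8]), 0.65), (array([272.1, 168.2]), 0.56)]
side mat [(array([181.9, 187. ]), 0.64), (array([203.9, 174. ]), 0.21)]
side frame [(array([298.2, 235.9]), 0.69), (array([320. , 341.6]), 0.57)]
side bar [(array([310.2, 231.8]), 0.71)]
side mat 0.63 1290 box [array([354.1, 370.3]), array([594.9, 298.9]), array([523. , 162.8]), array([309.5, 235.6])]
side mallet 0.88 787 box [array([392.8, 420.7]), array([553.7, 300.6]), array([484.7, 190.3]), array([338.5, 300.6])]
side wedge 0.68 771 box [array([ 734.7, -256.2]), array([ 794.8, -268.7]), array([ 686.1, -383.1]), array([ 636.4, -369.8])]
side wedge 0.56 511 box [array([529.9,   8.9]), array([600.5,  33.9]), array([ 575.8, -102.4]), array([ 512.8, -118.8])]
top mallet_grip [(array([163.5, 236.5]), 0.93)]
top mallet_head [(array([166.5, 216.4]), 0.61), (array([405.7, 191.7]), 0.33)]
top wedge_butt [(array([363.3, 112.8]), 0.95), (array([256.8, 184.5]), 0.87)]
top mat [(array([162
[... 633 characters left out ...]
8.5])]
top wedge 0.6 475 box [array([556.2,  23.5]), array([592.5,  21.4]), array([585.8, -94.5]), array([549.5, -91.6])]
mallet_grip side [444.9 271.1  17. ]
mallet_grip top [443.8 268.1  17. ]
mallet_head side [505.6 264.3  19. ]
mallet_head top [495.4 262.4  19. ]
wedge_butt side [576.4  24.4  28. ]
wedge_butt side [ 756.7 -267.8   28. ]
wedge_butt side [691.9 148.   28. ]
wedge_butt top [ 776.9 -255.4   28. ]
wedge_butt top [578.8  29.8  28. ]
mat side [438.  272.1   0. ]
mat top [439.2 275.6   0. ]
frame side [ 561.  -108.3    0. ]
frame side [ 387.5 -348.1    0. ]
frame top [ 555.6 -109.     0. ]
bar side [ 589.2 -122.6    8. ]
bar top [ 600.4 -113.     8. ]
bar top [577.7  16.3   8. ]
```

View pics/crop1.png

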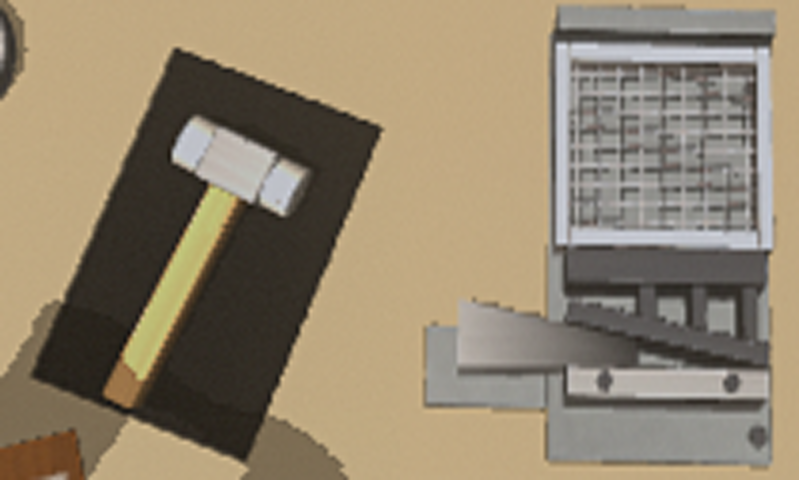

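The crop confirms both choices: the bright wedge's butt edge is at about px (260, 177–192), and the mallet head is at (170,216) with its handle running to (140,273). Next I'll refine the poses and compute the reach.

```bash
cat >> h.py <<'E'
def delta(T,psi):
    "rows needed: tool-frame shift (mm) and wz (deg) to TCP T with yaw psi deg, tool down"
    o=get_obs();p=np.array(o["tool_pos"]);y=o["tcp_rot"][2];c,s=np.cos(y),np.sin(y);d=np.array(T)-p
    e=(psi-np.degrees(y)+180)%360-180
    print("t",round(o["time"],2),"tcp",p.round(1),"yaw",round(np.degrees(y),2),"world d",d.round(1),"-> units x %.2f y %.2f z %.2f wz %.2f"%((c*d[0]+s*d[1])/30,(s*d[0]-c*d[1])/30,-d[2]/30,-e/4))
E
python3 - <<'E'
from h import *
np.set_printoptions(precision=1,suppress=True)
im=cv2.imread("pics/top0.png");hsv=cv2.cvtColor(im,cv2.COLOR_BGR2HSV)
X0,Y0=110,175;h=hsv[175:295,110:210].astype(int)
m=((h[...,0]>21)&(h[...,0]<32)&(h[...,1]>110)&(h[...,2]>110)).astype(np.uint8)
n,l,st,_=cv2.connectedComponentsWithStats(m);k=1+st[1:,4].argmax();ys,xs=np.where(l==k)
r=cv2.minAreaRect(np.c_[xs+X0,ys+Y0].astype(np.float32));b=cv2.boxPoints(r)
print("handle px",st[k],[at("top",p,30)[:2] for p in b])
v=(h[...,1]<60)&(h[...,2]>120);n,l,st,ce=cv2.connectedComponentsWithStats(v.astype(np.uint8));print(st[1:],ce[1:]+[X0,Y0])
k=[i for i in range(1,n) if st[i,4]>60];ys,xs=np.where(np.isin(l,k)&(np.hypot(np.mgrid[:120,:100][1]-60,np.mgrid[:120,:100][0]-41)<22))
r=cv2.minAreaRect(np.c_[xs+X0,ys+Y0].astype(np.float32));print("head",r[0],[at("top",p,32)[:2] for p in cv2.boxPoints(r)],at("top",r[0],36))
P=lambda x,y:((x-400)/3.8+245,y/4.8+115)
print("wedge top corners",at("top",P(458,300),48),at("top",P(458,370),48))
print("base corners z8",[at("top",P(*q),8)[:2] for q in((547,462),(773,464),(555,250),(425,405),(425,325))])
g=at("top",(163.5,236.5),17)
E
```

```text
handle px [58 49  1  1  1] [array([474.7, 255.2]), array([474.7, 255.2]), array([474.7, 255.2]), array([474.7, 255.2])]
[[  0   7   1   8   8]
 [ 43  29  33  25 420]
 [ 13 119   3   1   3]] [[110.  185.5]
 [168.8 215.8]
 [124.  294. ]]
head (169.00001525878906, 216.00001525878906) [array([497.8, 297.7]), array([528.8, 284. ]), array([492.1, 208.7]), array([461.5, 222.8])] [494.5 252.3  36. ]
wedge top corners [593.2  21.1  48. ] [555.4  21.   48. ]
base corners z8 [array([511.9, -40.9]), array([ 511.7, -196.5]), array([630.6, -47.3]), array([542.8,  43.3]), array([587.5,  43.7])]
```

Run:
```python
from h import *
np.set_printoptions(precision=1,suppress=True)
im=cv2.imread("pics/top0.png")[175:295,110:210].astype(int)
R,B=im[...,2],im[...,0]
m=((R-B>60)&(R>100)).astype(np.uint8)
# restrict to within mat: near handle line
yy,xx=np.mgrid[:120,:100];a=np.array([56.2,48.]);b=np.array([30.5,98.7]);u=(b-a)/np.linalg.norm(b-a)
s=(xx-a[0])*u[0]+(yy-a[1])*u[1];t=(xx-a[0])*-u[1]+(yy-a[1])*u[0]
m&=((abs(t)<9)&(s>3)&(s<48)).astype(np.uint8)
ys,xs=np.where(m>0);print(len(xs), "width px",len(xs)/45)
l=cv2.fitLine(np.c_[xs+110,ys+175].astype(np.float32),2,0,.01,.01).ravel()
p=at("top",l[2:],28);q=at("top",l[2:]+l[:2]*20,28);d=p-q;d*=np.sign(d[0])
yaw=np.arctan2(d[1],d[0]);print("handle pt",p,"yaw",np.degrees(yaw))
for H in([495,253],):
    u=np.array([np.cos(yaw),np.sin(yaw)]);w=np.array(H)-p[:2];print("head off handle line",w@[-u[1],u[0]])
    hx=p[:2]+u*(w@u);print("head on line",hx,"handle end",hx-165*u,proj("top",[*(hx-165*u),25]),"side head",proj("side",[*hx,21]),"grip35",hx-35*u)
    G=hx-35*u
delta([*G,60],180+np.degrees(yaw));print(get_obs()["contact_force"])
```

```text
376 width px 8.355555555555556
handle pt [420.5 289.3  28. ] yaw -25.21221367459532
head off handle line -1.0476887120211842
head on line [495.4 253.9] handle end [346.2 324.2] [138.4 275.5] side head [200.7 177.2] grip35 [463.8 268.9]
t 1.8 tcp [216.8 478.1 226.7] yaw 155.6 world d [ 247.  -209.3 -166.7] -> units x -10.38 y -2.95 z 5.56 wz 0.20
[-0.3 -0.2 -0.1]
```

```bash
python3 -m pendant '[-0.87,-0.25,0.46,0,0,0.02,-1,-0.87,-0.25,0.46,0,0,0.02,-1,-0.87,-0.25,0.46,0,0,0.02,-1,-0.87,-0.25,0.46,0,0,0.02,-1,-0.87,-0.25,0.46,0,0,0.02,-1,-0.87,-0.25,0.46,0,0,0.02,-1,-0.87,-0.25,0.46,0,0,0.02,-1,-0.87,-0.25,0.46,0,0,0.02,-1,-0.87,-0.25,0.46,0,0,0.02,-1,-0.87,-0.25,0.46,0,0,0.02,-1,-0.87,-0.25,0.46,0,0,0,-1,-0.8,-0.2,0.5,0,0,0,-1]'
python3 - <<'E'
from h import *
delta([463.8,268.9,6],154.6)
a,b=capture("top"),capture("side")
cv2.imwrite("pics/g1.png",np.hstack([cv2.resize(a[175:295,100:220],(400,400)),cv2.resize(b[110:230,130:250],(400,400))])[:,:,::-1])
E
```

```text
time: 3.0
tool_pos: [463.1, 266.3, 59.6]
tcp_rot: [3.141, 0.0, 2.702]
contact_force: [0.8, -0.0, 0.8]
grip_width: 92.0
finger_force: 0.0
t 3.0 tcp [463.1 266.3  59.6] yaw 154.79 world d [  0.7   2.6 -53.6] -> units x 0.02 y 0.09 z 1.79 wz 0.05
```

View pics/g1.png

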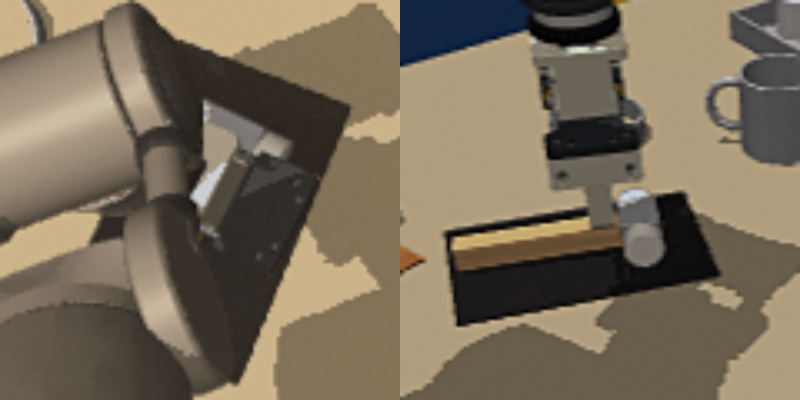

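The gripper stands above the handle just behind the head, seen in the side crop with the finger at (600,210) and the head at (640,230). I'll descend and close.

```bash
python3 -m pendant '[0.03,0.09,0.5,0,0,0.05,-1,0,0,0.5,0,0,0,-1,0,0,0.4,0,0,0,-1,0,0,0.2,0,0,0,-1,0,0,0.15,0,0,0,-1,0,0,0,0,0,0,-1]'
```

```text
time: 3.7
tool_pos: [462.1, 270.1, 7.2]
tcp_rot: [-3.141, -0.0, 2.699]
contact_force: [0.7, 0.4, -0.4]
grip_width: 91.9
finger_force: 0.0
```

```bash
python3 -m pendant '[0,0,0,0,0,0,1,0,0,0,0,0,0,1,0,0,0,0,0,0,1,0,0,0,0,0,0,1,0,0,0,0,0,0,1,0,0,0,0,0,0,1,0,0,0,0,0,0,1,0,0,0,0,0,0,1]'
```

```text
time: 4.5
tool_pos: [462.4, 270.0, 7.4]
tcp_rot: [3.142, 0.0, 2.698]
contact_force: [0.0, -1.3, -0.2]
grip_width: 32.8
finger_force: 0.0
```

```bash
python3 -m pendant '[0,0,0,0,0,0,1,0,0,0,0,0,0,1,0,0,0,0,0,0,1,0,0,0,0,0,0,1,0,0,0,0,0,0,1]'
```

```text
time: 5.0
tool_pos: [462.3, 270.0, 7.4]
tcp_rot: [-3.142, -0.0, 2.698]
contact_force: [-0.7, -0.1, 0.2]
grip_width: 21.9
finger_force: 30.0
```

```bash
python3 -m pendant '[0,0,-0.3,0,0,0,1,0,0,-0.4,0,0,0,1,0,0,-0.5,0,0,0,1,0,0,-0.5,0,0,0,1,0,0,-0.4,0,0,0,1,0,0,0,0,0,0,1,0,0,0,0,0,0,1]'
python3 - <<'E'
from h import *
np.set_printoptions(precision=2,suppress=True)
o=get_obs();print(o["contact_force"],o["moment"])
# head offset from TCP along mallet x: 35ish; target: head centre y = butt y + 41 + 40 clearance
yaw=np.radians(-25.4);print("head at",np.array(o["tool_pos"][:2])+35*np.array([np.cos(yaw),np.sin(yaw)]))
for n in("top","side"):
    capture(n)
    for t in("mallet_head","wedge_butt"):
        print(n,t,[(np.array(d["location"]),round(d["score"],2)) for d in pinpoint(n,t)[:3]])
    if n=="side": cv2.imwrite("pics/l1.png",cv2.resize(capture(n)[90:270,120:360],(800,600))[:,:,::-1])
delta([574-35,21+41+40,80],180)
E
```

```text
time: 5.7
tool_pos: [462.3, 270.1, 70.6]
tcp_rot: [3.141, 0.0, 2.698]
contact_force: [-0.2, -0.8, -2.2]
grip_width: 21.7
finger_force: 30.0
[-0.22 -0.76 -2.21] [ 0.02 -0.01 -0.  ]
head at [493.96 255.04]
top mallet_head [(array([163.4, 213.2]), 0.54)]
top wedge_butt [(array([364.7, 113.2]), 0.62), (array([259.4, 185.5]), 0.6)]
side mallet_head [(array([197. , 158.7]), 0.61)]
side wedge_butt [(array([405.4, 225.7]), 0.92), (array([273., 202.]), 0.72)]
t 6.05 tcp [462.1 269.9  70. ] yaw 154.6 world d [  76.9 -167.9   10. ] -> units x -4.72 y -3.96 z -0.33 wz -6.35
```

View pics/l1.png

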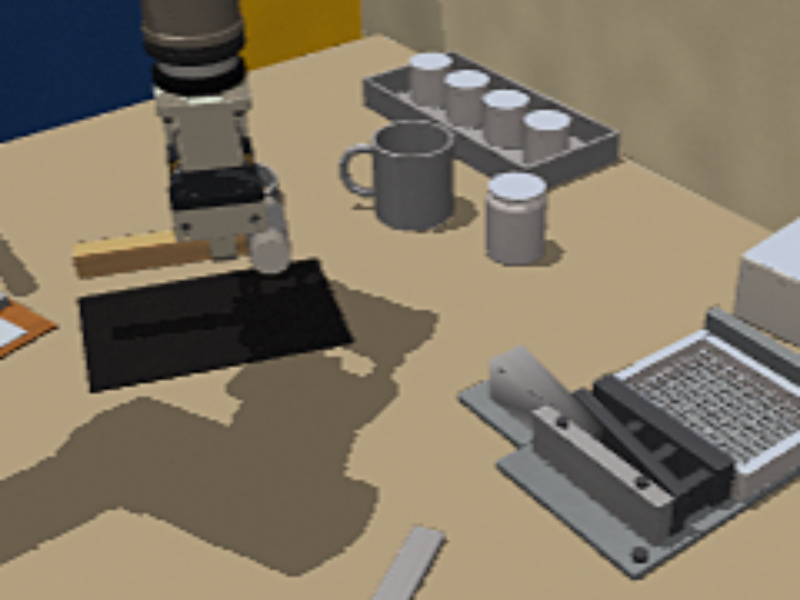

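The mallet is held level above the mat, with its head at crop (270,245). The wedge is undisturbed, butt at about (505,385). Now I'll move it beside the butt.

```bash
python3 -m pendant '[-0.78,-0.66,-0.05,0,0,0,1,-0.78,-0.66,-0.05,0,0,0,1,-0.78,-0.66,-0.05,0,0,0,1,-0.78,-0.66,-0.05,0,0,0,1,-0.8,-0.66,-0.05,0,0,0,1,-0.8,-0.66,0,0,0,0,1]'
python3 -m pendant '[0,0,0,0,0,-0.9,1,0,0,0,0,0,-0.9,1,0,0,0,0,0,-0.9,1,0,0,0,0,0,-0.9,1,0,0,0,0,0,-0.9,1,0,0,0,0,0,-0.9,1,0,0,0,0,0,-0.9,1,0,0,0,0,0,0,1]'
python3 - <<'E'
from h import *
np.set_printoptions(precision=2,suppress=True)
a=capture("top");b=capture("side")
cv2.imwrite("pics/m1.png",np.hstack([cv2.resize(a[120:220,190:290],(400,400),interpolation=2),cv2.resize(b[130:250,200:320],(400,400),interpolation=2)])[:,:,::-1])
delta([574-35,21+41+40,16],180);print(get_obs()["contact_force"])
print(proj("top",[574,102,90]),proj("side",[574,102,90]))
E
```

```text
time: 6.65
tool_pos: [539.8, 100.8, 77.9]
tcp_rot: [3.142, -0.0, 2.698]
contact_force: [-0.2, 0.3, -3.8]
grip_width: 21.8
finger_force: 30.0
time: 7.45
tool_pos: [539.2, 102.0, 77.7]
tcp_rot: [3.142, -0.0, 3.139]
contact_force: [0.2, -0.8, -3.8]
grip_width: 21.5
finger_force: 30.0
t 7.55 tcp [539.2 102.   77.7] yaw 179.71 world d [ -0.2   0.  -61.7] -> units x 0.01 y 0.00 z 2.06 wz -0.07
[ 0.46  0.19 -3.52]
[227.34 181.42] [251.28 170.25]
```

View pics/m1.png

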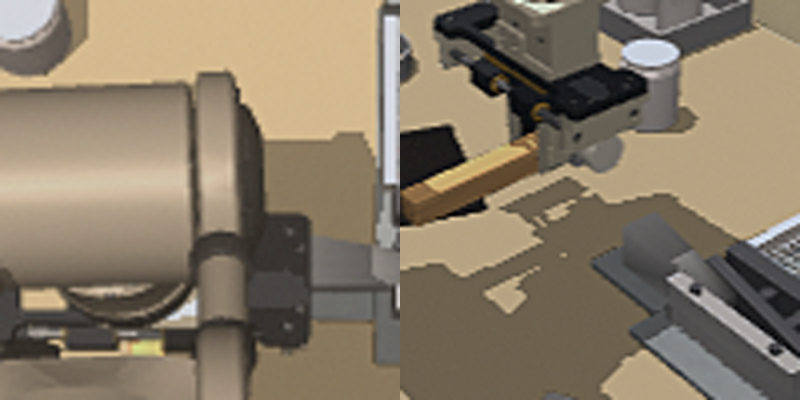

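The top crop shows the gripper body with the wedge visible to its right. In the side crop the mallet hovers clear of the butt at (640,240). I'll descend to tap height.

```bash
python3 -m pendant '[0,0,0.4,0,0,-0.07,1,0,0,0.5,0,0,0,1,0,0,0.5,0,0,0,1,0,0,0.4,0,0,0,1,0,0,0.24,0,0,0,1,0,0,0,0,0,0,1]'
python3 - <<'E'
from h import *
np.set_printoptions(precision=2,suppress=True)
b=capture("side")
cv2.imwrite("pics/m2.png",cv2.resize(b[160:250,200:320],(800,600),interpolation=2)[:,:,::-1])
delta([574-35,62,16],180)
print(proj("side",[574,61,29.6]),proj("side",[574,21,48]),proj("side",[557,21,48]))
E
```

```text
time: 8.15
tool_pos: [538.6, 102.0, 15.4]
tcp_rot: [-3.142, -0.002, -3.14]
contact_force: [-0.1, 0.1, -2.0]
grip_width: 21.9
finger_force: 30.0
t 8.2 tcp [539.1 102.   16.3] yaw -179.93 world d [ -0.1 -40.   -0.3] -> units x 0.01 y -1.33 z 0.01 wz 0.02
[260.47 194.4 ] [269.75 195.67] [264.95 198.02]
```

View pics/m2.png

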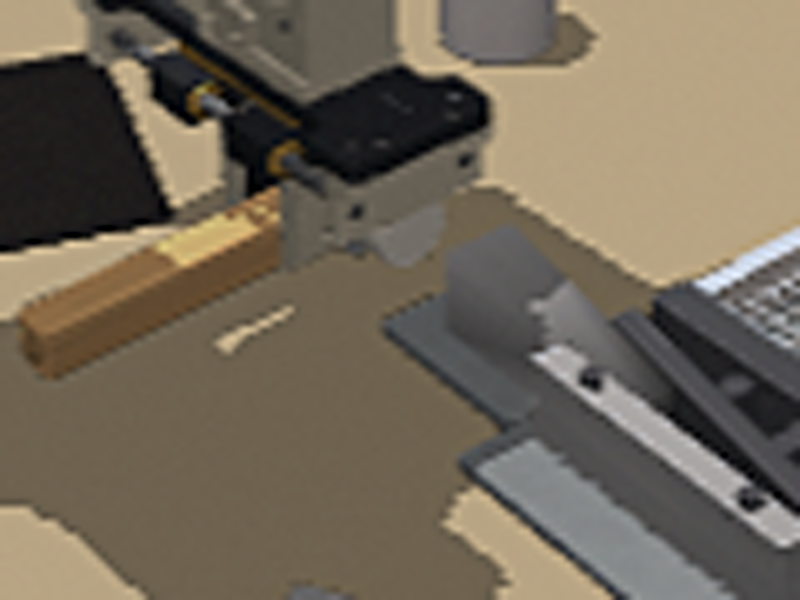

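The head hangs in front of the butt, with its face at crop (410,235) and the butt edge at (447,260), laterally in line. I'll approach to near contact.

```bash
python3 -m pendant '[0,-0.5,0,0,0,0,1,0,-0.4,0,0,0,0,1,0,-0.2,0,0,0,0,1,0,-0.1,0,0,0,0,1,0,0,0,0,0,0,1]'; python3 -m pendant '[0,-0.1,0,0,0,0,1,0,-0.1,0,0,0,0,1]';python3 -m pendant '[0,-0.1,0,0,0,0,1]'
```

```text
time: 8.7
tool_pos: [539.5, 65.3, 17.0]
tcp_rot: [3.141, 0.0, -3.141]
contact_force: [-0.1, 0.5, -3.2]
grip_width: 21.7
finger_force: 30.0
time: 8.9
tool_pos: [539.4, 60.2, 16.8]
tcp_rot: [3.141, 0.0, -3.14]
contact_force: [-0.3, 1.8, -3.3]
grip_width: 22.0
finger_force: 30.0
time: 9.0
tool_pos: [539.4, 57.2, 16.8]
tcp_rot: [3.141, 0.0, -3.14]
contact_force: [0.2, 1.7, -2.1]
grip_width: 22.1
finger_force: 30.0
```

```bash
python3 -m pendant '[0,-0.1,0,0,0,0,1,0,-0.1,0,0,0,0,1]';python3 -m pendant '[0,-0.1,0,0,0,0,1,0,-0.1,0,0,0,0,1]';python3 -m pendant '[0,0.4,0,0,0,0,1,0,0,0,0,0,0,1,0,0,0,0,0,0,1]'
```

```text
time: 9.2
tool_pos: [539.3, 50.9, 16.7]
tcp_rot: [3.141, -0.0, -3.14]
contact_force: [-1.2, 1.9, -2.5]
grip_width: 22.0
finger_force: 30.0
time: 9.4
tool_pos: [539.0, 45.1, 16.6]
tcp_rot: [3.141, -0.001, -3.14]
contact_force: [-1.3, 3.8, -2.4]
grip_width: 21.9
finger_force: 30.0
time: 9.7
tool_pos: [539.5, 57.4, 16.8]
tcp_rot: [-3.141, 0.0, -3.139]
contact_force: [-0.1, -0.5, -2.7]
grip_width: 21.8
finger_force: 30.0
```

```bash
python3 -m pendant '[0,-0.3,0,0,0,0,1,0,-0.15,0,0,0,0,1]';python3 -m pendant '[0,-0.1,0,0,0,0,1]';python3 -m pendant '[0,-0.1,0,0,0,0,1]';python3 -m pendant '[0,-0.1,0,0,0,0,1]'
```

```text
time: 9.9
tool_pos: [539.4, 43.0, 16.7]
tcp_rot: [3.141, 0.0, -3.14]
contact_force: [-0.4, 4.8, -1.4]
grip_width: 21.5
finger_force: 30.0
time: 10.0
tool_pos: [539.4, 40.2, 16.7]
tcp_rot: [3.141, 0.0, -3.141]
contact_force: [-1.0, 4.7, -1.7]
grip_width: 21.8
finger_force: 30.0
time: 10.1
tool_pos: [539.4, 37.5, 16.8]
tcp_rot: [3.141, 0.0, -3.141]
contact_force: [0.7, 5.7, -2.1]
grip_width: 21.8
finger_force: 30.0
time: 10.2
tool_pos: [539.3, 34.7, 16.7]
tcp_rot: [3.141, -0.0, -3.14]
contact_force: [-0.7, 5.8, -2.1]
grip_width: 21.7
finger_force: 30.0
```

```bash
python3 -m pendant '[0,0.3,0,0,0,0,1,0,0,0,0,0,0,1,0,-0.3,0,0,0,0,1]';python3 -m pendant '[0,-0.08,0,0,0,0,1]';python3 -m pendant '[0,-0.06,0,0,0,0,1]';python3 -m pendant '[0,-0.06,0,0,0,0,1]'
```

```text
time: 10.5
tool_pos: [539.4, 35.0, 16.7]
tcp_rot: [-3.142, -0.0, -3.138]
contact_force: [0.7, -0.6, -3.4]
grip_width: 21.9
finger_force: 30.0
time: 10.6
tool_pos: [539.3, 31.9, 16.7]
tcp_rot: [3.141, -0.0, -3.14]
contact_force: [-0.0, 5.9, -1.3]
grip_width: 21.7
finger_force: 30.0
time: 10.7
tool_pos: [539.1, 30.8, 16.7]
tcp_rot: [3.14, -0.001, -3.141]
contact_force: [-0.2, 13.6, -0.9]
grip_width: 21.7
finger_force: 30.0
time: 10.8
tool_pos: [538.9, 30.6, 16.7]
tcp_rot: [3.138, -0.001, -3.141]
contact_force: [-0.6, 22.4, 0.3]
grip_width: 22.1
finger_force: 30.1
```

```bash
python3 -m pendant '[0,0.3,0,0,0,0,1,0,0.7,0,0,0,0,1,0,0.6,0,0,0,0,1,0,0,0,0,0,0,1,0,0,0,0,0,0,1,0,0,0,0,0,0,1,0,0,0,0,0,0,1]'
python3 - <<'E'
from h import *
b=capture("side");a=capture("top")
cv2.imwrite("pics/m3.png",np.hstack([cv2.resize(b[150:270,200:350],(500,400),interpolation=2),cv2.resize(a[140:230,240:310],(300,400),interpolation=2)])[:,:,::-1])
delta([462.2,270,78],154.6)
E
```

```text
time: 11.5
tool_pos: [539.5, 75.7, 16.7]
tcp_rot: [-3.141, 0.0, -3.141]
contact_force: [0.2, -0.5, -2.8]
grip_width: 21.7
finger_force: 30.0
t 11.6 tcp [539.5  75.9  16.7] yaw -179.97 world d [-77.3 194.1  61.3] -> units x 2.57 y 6.47 z -2.04 wz 6.36
```

View pics/m3.png

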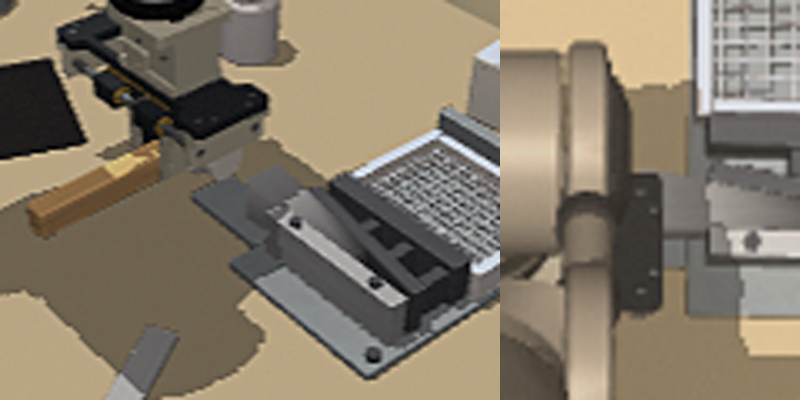

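The wedge is in much further, butt at left-crop (260,190), and the bar lies against the screen. One more light tap will confirm that it no longer advances.

```bash
python3 -m pendant '[0,-0.6,0,0,0,0,1,0,-0.6,0,0,0,0,1,0,-0.17,0,0,0,0,1]';python3 -m pendant '[0,-0.08,0,0,0,0,1]';python3 -m pendant '[0,-0.06,0,0,0,0,1]'
```

```text
time: 11.9
tool_pos: [539.6, 33.8, 16.7]
tcp_rot: [-3.141, 0.0, 3.141]
contact_force: [-0.2, -0.2, -3.1]
grip_width: 22.1
finger_force: 30.0
time: 12.0
tool_pos: [539.5, 32.4, 16.8]
tcp_rot: [3.141, 0.0, 3.142]
contact_force: [-0.6, 0.1, -3.1]
grip_width: 21.8
finger_force: 30.0
time: 12.1
tool_pos: [539.4, 31.3, 16.7]
tcp_rot: [3.141, 0.0, -3.141]
contact_force: [0.7, -0.3, -2.9]
grip_width: 22.0
finger_force: 30.0
```

```bash
python3 -m pendant '[0,-0.05,0,0,0,0,1]';python3 -m pendant '[0,-0.04,0,0,0,0,1]'
```

```text
time: 12.2
tool_pos: [539.3, 30.8, 16.7]
tcp_rot: [3.14, -0.0, -3.14]
contact_force: [-0.5, 8.9, -1.4]
grip_width: 21.9
finger_force: 30.0
time: 12.3
tool_pos: [539.2, 30.7, 16.8]
tcp_rot: [3.139, -0.0, -3.14]
contact_force: [-0.7, 12.8, -0.5]
grip_width: 21.9
finger_force: 30.0
```

```bash
python3 -m pendant '[0,-0.04,0,0,0,0,1]'; python3 -m pendant '[0,0.4,0,0,0,0,1,0,0.8,0,0,0,0,1,0,0.8,0,0,0,0,1,0,0,0,0,0,0,1,0,0,0,0,0,0,1,0,0,0,0,0,0,1,0,0,0,0,0,0,1]'
```

```text
time: 12.4
tool_pos: [539.1, 30.6, 16.8]
tcp_rot: [3.138, -0.0, -3.139]
contact_force: [-0.9, 19.8, 0.0]
grip_width: 21.9
finger_force: 30.1
time: 13.1
tool_pos: [539.4, 86.7, 16.7]
tcp_rot: [-3.141, -0.0, -3.141]
contact_force: [0.5, -0.5, -3.2]
grip_width: 22.0
finger_force: 30.0
```

```bash
python3 -m pendant '[0,0.2,-0.4,0,0,0,1,0,0.2,-0.5,0,0,0,1,0,0.2,-0.5,0,0,0,1,0,0.2,-0.4,0,0,0,1,0,0,-0.2,0,0,0,1]'
python3 -m pendant '[0,0,0,0,0,0.91,1,0,0,0,0,0,0.91,1,0,0,0,0,0,0.91,1,0,0,0,0,0,0.91,1,0,0,0,0,0,0.91,1,0,0,0,0,0,0.91,1,0,0,0,0,0,0.91,1,0,0,0,0,0,0,1]'
python3 -c "
from h import *
delta([457,268,70],154.6)"
```

```text
time: 13.6
tool_pos: [540.0, 112.0, 78.5]
tcp_rot: [3.141, 0.002, -3.14]
contact_force: [-0.2, -0.5, -2.8]
grip_width: 21.6
finger_force: 30.0
time: 14.4
tool_pos: [539.1, 111.1, 76.7]
tcp_rot: [-3.141, -0.0, 2.698]
contact_force: [0.4, -0.5, -2.3]
grip_width: 22.1
finger_force: 30.0
t 14.4 tcp [539.1 111.1  76.7] yaw 154.56 world d [-82.1 156.9  -6.7] -> units x 4.72 y 3.55 z 0.22 wz -0.01
```

```bash
python3 -m pendant '[0.77,0.61,0,0,0,0,1,0.77,0.61,0.05,0,0,0,1,0.77,0.61,0.05,0,0,0,1,0.77,0.61,0.05,0,0,0,1,0.77,0.61,0.05,0,0,0,1,0.75,0.61,0.03,0,0,0,1,0,0,0,0,0,0,1]'
python3 -c "
from h import *
delta([462.2,270,7.4],154.6)"
```

```text
time: 15.1
tool_pos: [460.0, 272.1, 69.7]
tcp_rot: [3.142, -0.001, 2.703]
contact_force: [0.1, -0.1, -3.1]
grip_width: 21.8
finger_force: 30.0
t 15.1 tcp [460.  272.1  69.7] yaw 154.89 world d [  2.2  -2.1 -62.3] -> units x -0.10 y -0.03 z 2.08 wz 0.07
```

```bash
python3 -m pendant '[-0.1,0,0.5,0,0,0.07,1,0,0,0.5,0,0,0,1,0,0,0.4,0,0,0,1,0,0,0.3,0,0,0,1,0,0,0.2,0,0,0,1,0,0,0.1,0,0,0,1,0,0,0,0,0,0,1]';python3 -m pendant '[0,0,0.05,0,0,0,1,0,0,0,0,0,0,1]'
```

```text
time: 15.8
tool_pos: [464.5, 268.3, 9.7]
tcp_rot: [-3.141, -0.0, 2.693]
contact_force: [0.3, -0.2, -2.7]
grip_width: 21.9
finger_force: 30.0
time: 16.0
tool_pos: [464.6, 268.5, 8.6]
tcp_rot: [3.141, 0.0, 2.694]
contact_force: [-0.1, -0.1, -2.8]
grip_width: 21.8
finger_force: 30.0
```

```bash
python3 -m pendant '[0,0,0.04,0,0,0,1,0,0,0,0,0,0,1]'; python3 -m pendant '[0,0,0.02,0,0,0,1,0,0,0,0,0,0,1]'
```

```text
time: 16.2
tool_pos: [464.8, 268.5, 7.4]
tcp_rot: [3.141, 0.001, 2.693]
contact_force: [-0.3, -0.1, -1.9]
grip_width: 21.8
finger_force: 30.0
time: 16.4
tool_pos: [464.8, 268.6, 7.4]
tcp_rot: [3.141, 0.001, 2.694]
contact_force: [-0.8, -0.6, 4.8]
grip_width: 21.9
finger_force: 30.0
```

```bash
python3 -m pendant '[0,0,0,0,0,0,-1,0,0,0,0,0,0,-1,0,0,0,0,0,0,-1,0,0,0,0,0,0,-1,0,0,0,0,0,0,-1,0,0,0,0,0,0,-1,0,0,0,0,0,0,-1,0,0,0,0,0,0,-1,0,0,0,0,0,0,-1,0,0,0,0,0,0,-1]'
python3 -m pendant '[0,0,-0.3,0,0,0,-1,0,0,-0.6,0,0,0,-1,0,0,-0.9,0,0,0,-1,0,0,-0.9,0,0,0,-1,0,0,-0.9,0,0,0,-1,0.8,0.3,-0.8,0,0,0,-1,0.8,0.3,-0.5,0,0,0,-1,0.8,0.3,0,0,0,0,-1,0.8,0.3,0,0,0,0,-1,0.8,0.3,0,0,0,0,-1,0.8,0.3,0,0,0,0,-1,0.8,0.3,0,0,0,0,-1]'
python3 -m pendant '[0.8,0.3,0,0,0,0,-1,0.8,0.3,0,0,0,0,-1,0.8,0.3,0,0,0,0,-1,0,0,0,0,0,0,-1,0,0,0,0,0,0,-1]'
python3 - <<'E'
from h import *
a=capture("top");cv2.imwrite("pics/end.png",cv2.resize(a[100:300,60:360],(800,533),interpolation=2)[:,:,::-1])
r=pinpoint("top","mallet_grip");print([(at("top",d["location"],17),d["score"]) for d in r[:2]])
E
```

```text
time: 17.4
tool_pos: [464.5, 268.4, 6.5]
tcp_rot: [3.141, 0.0, 2.693]
contact_force: [0.3, -0.0, 0.4]
grip_width: 91.3
finger_force: 0.0
time: 18.6
tool_pos: [339.5, 398.6, 154.3]
tcp_rot: [3.141, 0.0, 2.693]
contact_force: [0.0, 0.4, -0.2]
grip_width: 91.9
finger_force: 0.0
time: 19.1
tool_pos: [287.0, 453.5, 154.0]
tcp_rot: [3.141, 0.0, 2.695]
contact_force: [0.3, -0.5, 0.7]
grip_width: 91.9
finger_force: 0.0
[(array([448.41226269, 272.9567799 ,  17.        ]), 0.84), (array([ 384.3760234 , -334.25104794,   17.        ]), 0.56)]
```

View pics/end.png

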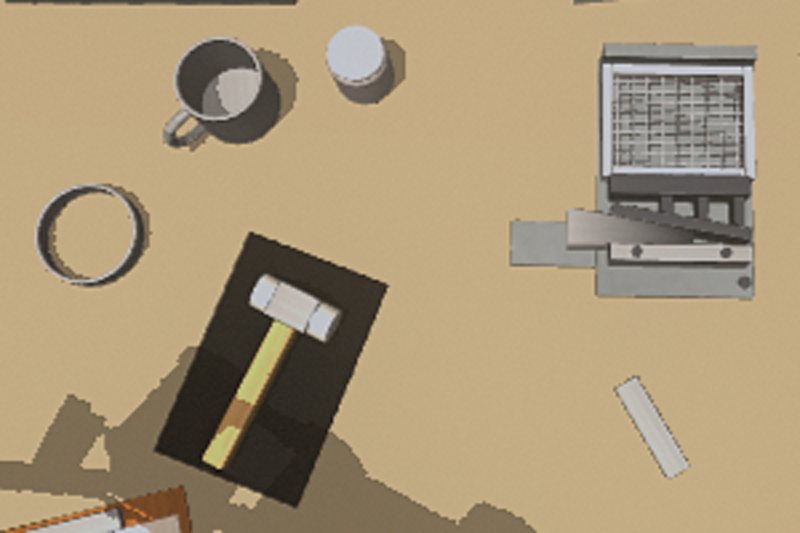

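The mallet lies flat, centred on its mat at (255,370). The wedge is driven in with its butt at (567,230), and the bar is against the screen. Everything else stands where it was, so I'm handing in.

```bash
python3 -c "
from plant import *
print(close_job())"
```

```text
the job is handed in; nothing more can be done
None
```

The job is handed in, though `close_job()` gave no verdict: four separate mallet taps drove the wedge in about 30 mm until it stopped advancing, the highest measured force was 22 N, the bar looks home against the screen, and the mallet lies flat near the centre of its mat.

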